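Clear the soldering carrier and hold it up level

ROBOT

A 7-joint arm with a two-finger parallel gripper is mounted at the origin on the work surface. World frame = base frame: x ahead of the robot, y to its left, z up, the work surface at z = 0. Lengths are in mm, angles in rad, forces in N, time in s.
With the tool pointing down it reaches from about 400 to 850 mm from the base axis. Payload 4.5 kg.
Tool frame: the origin (TCP) lies on the centre line of the jaws, within the pads' length; the fingertips stand 25 mm ahead of it and the grasp point (between the pads) lies 6 mm ahead of it (robot.finger_overhang is the distance from the TCP to the fingertips, in mm); z points along the fingers, y is the line along which they close (so a half turn about z gives the same grasp; the last joint's range is limited). The gripper opens to 85 mm and grips with 20 to 120 N. Pads are 22 mm wide; open, the fingers measure 114 mm over their backs; the gripper's body (76 mm by 85 mm) begins 54 mm behind the grasp point. The pads swing forward as they close: fully open they stand 13 mm farther back than shut.
Start: joints at [-1.21, 0.689, -0.195, 1.565, 0.157, 0.902, -0.215], TCP at [200.614, 591.951, 256.317] pointing down, gripper open.
Joint ranges: [-3.01, 3.01], [-0.46, 2.08], [-1.47, 1.51], [0.13, 2.56], [-1, 4.14], [0.04, 2.09], [-2.66, 2.66]. Speed limits (rad/s): [2.57, 2.57, 3.14, 3.14, 3.14, 3.14, 3.14].

INTERFACE

Orientations are given as a unit quaternion [w, x, y, z].
In Python, from bench import robot gives the robot as it stands.
- The arm moves only by the tool play_rows, never from a script. Its argument "commands" is text: rows parted by semicolons, each of 6 numbers parted by spaces: the shift along the world's x, y, z each as a share of 0.15 m, from -1 to 1, then the turn, a rotation vector about the world's x, y, z each as a share of 90 degrees, from -1 to 1. In form: tx ty tz ax ay az; .... A call has 1 to 20 rows; each row is the pose to reach, as a shift and turn from the pose commanded when the call began; what a row does not reach only later rows make up. A row lasts 1/10 s, in which the tool goes at most 50 mm and 8.59 degrees, less where a joint would pass 70% of its speed; a pose out of reach is approached as far as the arm can. A call with a number of a shift or a turn outside -1 to 1 is refused whole. A call with a gripper value outside its range is refused whole. "hand" is the opening, from -1 (shut) to 1 (fully open), set as the call begins (left out, the last holds). The fingers move at their own pace and stop on an object; "grip_force" is the grip in N (left out, the last holds). Time passes only in rows, so rows that repeat a pose let the fingers close. It gives the time, the measured TCP pose, the force, the opening and the grip force at its end, in the units of the state.
- robot.read_state(): the state, without advancing time (a new reading comes with each control period).
- robot.snapshot(name): name is "scene" or "side" or "wrist"; returns a dict with "image" (480x640x3 uint8, blue, green, red), "fx", "fy", "cx", "cy" (pixels), "D" ([k1, k2, p1, p2, k3] as OpenCV has them; the pictures are not rectified), "origin" and "attitude" of the camera in the world; the wrist camera has in their place "tool_from_camera" (4x4, takes a point from camera to tool coordinates, whose origin is the TCP and whose axes are the flange's). Camera axes: x right, y up, looking along -z (the intrinsics and any distortion apply to the point x, -y, -z); pixel columns grow to the right and rows downward; lengths in mm; the calibration is good to about 2 mm. A picture is of the moment at which its call begins: read the wrist's pose just before it. There is no depth.
- robot.close_job(): hands the job in; it is judged then, once.
Trained networks look in the newest picture that a camera, given by its name, has taken for a name from the list of things; names that differ only in an ending like _2 or _b are one class to them, and where a whole thing is asked for, a point or a joint stands for the part that bears it (a point fixed in the world has none). Each returns a list of dicts, best first, with "conf" (0 to 1); they miss things now and then, are a little off and sometimes report something else, mostly with a low value. They report only what shows in the picture. A call takes as long as a camera call. They do not tell look-alikes from the thing itself.
- robot.outline_of(camera, thing): "pixels" (480x640 bool, what is visible of it) and "bbox" ([left, top, right, bottom] in pixels, round what is visible of it).
- robot.mark_of(camera, thing): "xy" ([column, row] in pixels: a listed point, or the origin of a listed thing).
The state is a dict: "t": time; "joint_pos": joint angles; "qvel": joint speeds; "effort": joint torques, N m; "ee_pos": TCP position; "orientation": TCP orientation; "force": force on the tool from outside, world axes, zero at the start; "moment": the same for the moment, N m; "width": finger opening in mm; "finger_force": force on a finger pad.
Only numpy, scipy, OpenCV 4.12 (cv2) and the standard library are available. Lean on these libraries where they do the work, as an engineer would, in place of code of your own. Each camera call takes 0.05 s, during which the arm holds its last target. There are 200 camera calls.

TASK

Pick up the red scraper block and use it, not the fingers, to wipe all four loose brass offcuts off the soldering carrier's bare strip into the waste trough of its dock, then stand the scraper upright on the bench, clear of the dock and carrier, and let it go. Next take the carrier by its black handle and lift it straight up, without tipping it, to at least 10 cm clear above its dock; the program finishes while still holding it there over the dock, steady and level. Leave the other things on the bench where they are.

Things in the scene. Friction and masses are not known exactly. Their poses are not given: they have to be found in the camera images.
- dock: Fixed dark steel dock. Seat block 190 x 140 mm (x by y), flat top 30 mm above the bench, thin lips along both x ends rise to 34 mm, 2 mm clear of the carrier. The waste trough lies along its -y side. Origin: on the bench under the centre of the seat block.
- trough (a point): Centre of the waste trough's blue floor, 4 mm above the bench, at dock y = -115 mm; axes as the dock's. Inside 182 mm long (x) and 91 mm wide (y, from dock y = -70 to -161 mm); grey walls 24 mm high, seat block on the +y side.
- carrier: Loose carrier seated on the dock with the dock's yaw: aluminium plate 190 x 150 x 6 mm, about 0.6 kg, its -y edge 5 mm out over the trough. Origin: centre of the underside, 30 mm up (plate top 36 mm). Black handle fin on the centre; the -x half has a green board (parts to 14 mm above the plate), the +x half (x 7 to 95 mm) is the bare strip. Balances at the handle within 10 mm.
- carrier_handle (a point): Centre of the part of the handle fin to grip, 36 mm above the carrier's underside, 20 mm below the fin's top. The fin is 14 mm thick (along carrier x), 70 mm long (along y), and rises from the plate (6 mm) to 56 mm above the underside. Axes as the carrier's.
- scraper: Scraper block standing upright on the bench, 0.14 kg: dark rubber foot 66 x 34 x 14 mm (x by y by z) with a red grip above it, 46 mm along x, 22 mm thick along y, from 13 to 77 mm above the underside. Pinch the grip across its y thickness; the 66 mm long faces of the foot push. Origin: centre of the underside.
- offcut0: Loose brass offcut, 16 x 10 x 8 mm, 11 g, lying at the start on the carrier's bare strip. Origin: centre of its underside as it starts (lies on top if it rolls over).
- offcut1: Loose brass offcut, 16 x 10 x 8 mm, 11 g, lying at the start on the carrier's bare strip. Origin: centre of its underside as it starts (lies on top if it rolls over).
- offcut2: Loose brass offcut, 16 x 10 x 8 mm, 11 g, lying at the start on the carrier's bare strip. Origin: centre of its underside as it starts (lies on top if it rolls over).
- offcut3: Loose brass offcut, 16 x 10 x 8 mm, 11 g, lying at the start on the carrier's bare strip. Origin: centre of its underside as it starts (lies on top if it rolls over).
- spool: Bystander: steel-coloured solder spool standing on its flange, 58 mm diameter, 36 mm high. Origin: centre of the underside.
- wool_tin: Bystander: steel tin with brass wool, 76 mm diameter, about 38 mm high. Origin: centre of the underside.
- dish: Bystander: steel dish, 120 mm diameter, 28 mm high. Origin: centre of the underside.
- flux_bottle: Bystander: white bottle with blue cap, 44 mm diameter, 95 mm high. Origin: centre of the underside.
- paste_jar: Bystander: green jar with black cap, 60 mm diameter, 48 mm high. Origin: centre of the underside.
- screwdriver: Bystander: yellow-handled screwdriver lying on the bench, handle to its -x. Origin: on its underside.
Not all that is in view belongs to the job. There is more than one size of the scraper; the job needs the middle-sized. Several things have the shape of the carrier; the one meant has the colours described above.

How it is judged:
By the outcome, as a careful person would: the job done as asked, in the order asked, and still so for the second after the job is handed in, while the arm keeps its last pose, push and grip.
It also fails if it takes over 64 s, if anything falls off the work surface, if the arm or the gripper's body presses on something with over 40 N, if the wrist force passes 120 N, or if a joint passes its speed limit or range.

## Working session

There is one attempt and no reset: what is moved stays moved. The work goes in short steps, Python scripts to look and compute and a tool call to move; the robot and the scene stay as the last step left them, time stands still between calls to the robot, and variables do not carry over. Pictures are saved under pics/ and viewed, at most 10 in all, crops included, and the job is handed in when it is done.

Besides the shell and the picture viewer there is one more tool, called as name(argument=value, ...) on one line, values as JSON. play_rows: Moves the arm, as the interface text tells. Its arguments: {"type":"object","properties":{"commands":{"type":"string"},"hand":{"type":"number"},"grip_force":{"type":"number"}},"required":["commands"]}

```bash
mkdir -p pics; cat > h.py <<'E'
import numpy as np, cv2
from bench import robot
from scipy.spatial.transform import Rotation as R
def q2m(q): return R.from_quat([q[1],q[2],q[3],q[0]]).as_matrix()
def cam(name):
    st=robot.read_state(); s=robot.snapshot(name)
    if name=='wrist':
        T=np.array(s['tool_from_camera']); M=q2m(st['orientation'])
        s['o']=np.array(st['ee_pos'])+M@T[:3,3]; s['M']=M@T[:3,:3]
    else:
        s['o']=np.array(s['origin']); a=np.array(s['attitude']); s['M']=a if a.shape==(3,3) else q2m(a)
    s['K']=np.array([[s['fx'],0,s['cx']],[0,s['fy'],s['cy']],[0,0,1.]]); s['D']=np.array(s['D'],float)
    return s
def ray(s,uv):
    p=cv2.undistortPoints(np.array([[uv]],float),s['K'],s['D'])[0,0]
    return s['M']@np.array([p[0],-p[1],-1.])
def at(s,uv,z):
    d=ray(s,uv); return s['o']+d*(z-s['o'][2])/d[2]
def proj(s,P):
    c=(np.atleast_2d(P)-s['o'])@s['M']; c=c*[1,-1,-1]
    return cv2.projectPoints(c,np.zeros(3),np.zeros(3),s['K'],s['D'])[0][:,0]
E
python3 - <<'E'
from h import *
st=robot.read_state(); print(st)
H={'scraper':0,'carrier':30,'dock':0,'trough':4,'carrier_handle':66,'offcut0':36,'spool':0,'wool_tin':0,'dish':0,'flux_bottle':0,'paste_jar':0,'screwdriver':0}
for n in ['scene','side']:
    s=cam(n); cv2.imwrite(f'pics/{n}.png',s['image']); print(n,s['o'])
    for t,z in H.items():
        print(t,[(round(m['conf'],2),np.round(m['xy']).tolist(),at(s,m['xy'],z)[:2].round().tolist()) for m in robot.mark_of(n,t)])
E
```

```text
{'t': 0.0, 'joint_pos': array([-1.21018413,  0.68999179, -0.19453525,  1.56636313,  0.1573149 ,
        0.90250179, -0.21512826]), 'qvel': array([ 0.0005636 , -0.00021868,  0.00134969,  0.00031101, -0.00201932,
       -0.00056147,  0.00057223]), 'effort': array([-4.55617665e-04, -5.39609921e+01, -1.26664739e+00, -1.58548039e+01,
        9.11864627e-03,  9.33950767e-03,  2.27257470e-05]), 'ee_pos': array([200.48232365, 591.32509376, 255.47459152]), 'orientation': array([-8.52799187e-05,  1.62638282e-01,  9.86685318e-01, -9.30581532e-04]), 'force': array([-0.4991606 ,  0.10780954,  0.62305027]), 'moment': array([-0.00743665,  0.02778003, -0.01265954]), 'finger_force': 0.0, 'width': 85.69737647837567}
scene [908.73761389 713.98099449 945.7064797 ]
scraper [(0.9, [302.0, 171.0], [376.0, -292.0]), (0.75, [288.0, 199.0], [471.0, -208.0]), (0.51, [331.0, 188.0], [342.0, -184.0])]
carrier [(0.86, [338.0, 260.0], [485.0, 78.0]), (0.67, [462.0, 272.0], [256.0, 267.0])]
dock []
trough [(0.92, [322.0, 234.0], [463.0, -37.0])]
carrier_handle [(0.87, [335.0, 248.0], [489.0, 67.0]), (0.73, [464.0, 
[... 1039 characters left out ...]
, [197.0, 229.0], [223.0, 210.0]), (0.66, [310.0, 243.0], [496.0, 74.0])]
offcut0 [(0.46, [330.0, 253.0], [541.0, 53.0]), (0.44, [319.0, 255.0], [511.0, 53.0]), (0.42, [327.0, 245.0], [542.0, 80.0]), (0.39, [332.0, 242.0], [559.0, 87.0])]
spool [(0.81, [394.0, 346.0], [603.0, -232.0]), (0.35, [389.0, 411.0], [531.0, -367.0])]
wool_tin [(0.67, [315.0, 293.0], [475.0, -34.0]), (0.66, [389.0, 412.0], [532.0, -369.0]), (0.45, [333.0, 352.0], [465.0, -205.0])]
dish [(0.95, [419.0, 249.0], [791.0, 22.0])]
flux_bottle [(0.79, [455.0, 323.0], [767.0, -219.0]), (0.16, [321.0, 253.0], [531.0, 89.0])]
paste_jar [(0.7, [376.0, 205.0], [745.0, 220.0])]
screwdriver [(0.78, [286.0, 173.0], [524.0, 449.0])]
```

```bash
python3 - <<'E'
import cv2
a=cv2.imread('pics/scene.png');b=cv2.imread('pics/side.png')
cv2.imwrite('pics/a.png',cv2.resize(a[140:320,200:440],(800,600),interpolation=3))
cv2.imwrite('pics/b.png',cv2.resize(b[190:430,180:500],(800,600),interpolation=3))
E
```

```text
(no output)
```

View pics/a.png

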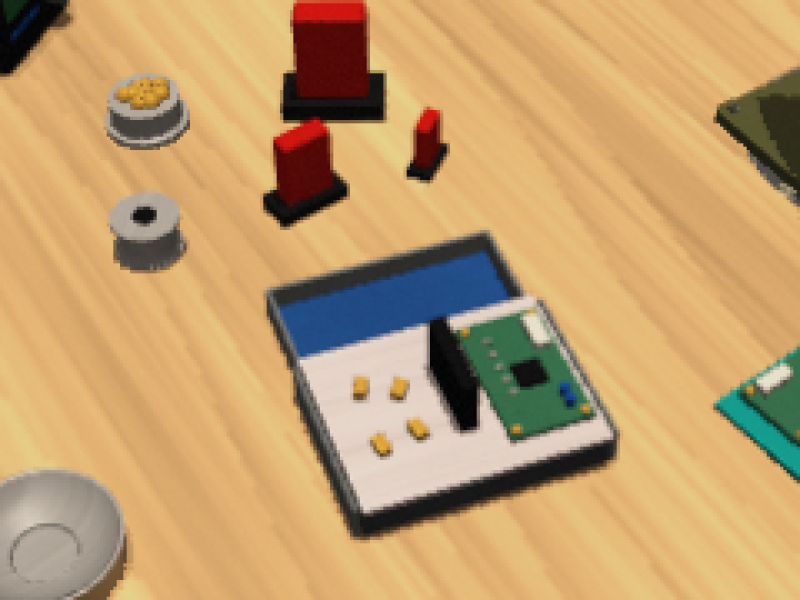

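View pics/b.png

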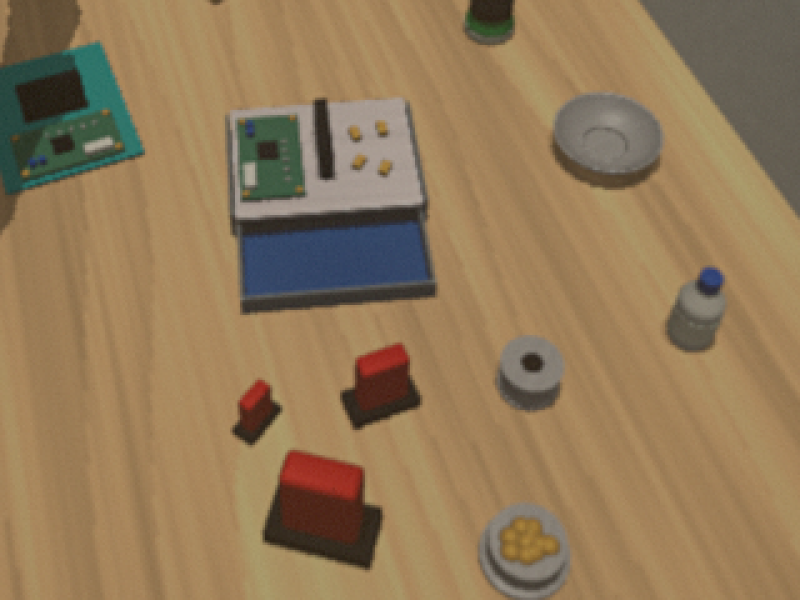

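```bash
cat >> h.py <<'E'
from scipy.optimize import least_squares
def fit(obs,x0):  # obs: list of (s, local pts, pixels); fits x,y,yaw
    def f(p):
        r=[]
        for s,L,U in obs:
            L=np.array(L,float); W=np.c_[R.from_euler('z',p[2]).apply(L)]+[p[0],p[1],0]
            r.append((proj(s,W)-U).ravel())
        return np.concatenate(r)
    o=least_squares(f,x0,loss='soft_l1',x_scale=[10,10,.1]); return o.x,f(o.x).reshape(-1,2)
E
python3 - <<'E'
from h import *
a=cam('scene');b=cam('side')
L=[[95,-75,36],[95,75,36],[-95,75,36],[-95,-75,36]]
Ua=np.array([[300,355],[362,512],[615,432],[538,298]])/3.3333+[200,140]
Ub=np.array([[424,203],[408,100],[232,110],[234,218]])/2.5+[180,190]
x,r=fit([(a,L,Ua),(b,L,Ub)],[486,70,0]); print(x,r.round(1).tolist())
print('yaw deg',np.degrees(x[2]))
for s,n in((a,'scene'),(b,'side')):
  ps=[m['xy'] for m in robot.mark_of(n,'offcut0')]
  for p in ps:
    q=at(s,p,36); print(n,q.round()[:2],(R.from_euler('z',-x[2]).apply(q-[x[0],x[1],0])).round()[:2])
  for m in robot.outline_of(n,'scraper'):
    P=m['pixels']; print(m['conf'],m['bbox'],P.sum())
E
```

```text
[ 4.90860627e+02  7.31077299e+01 -2.12675831e-01] [[-0.9, -0.1], [-0.6, -1.1], [-0.6, 0.7], [-1.5, -2.0], [-0.9, -0.1], [-1.9, -1.4], [-0.8, -0.9], [-0.3, -0.7]]
yaw deg -12.185427542214835
scene [561.  92.] [65. 34.]
scene [545.  24.] [ 64. -37.]
scene [531.  97.] [34. 32.]
scene [522.  47.] [ 36. -19.]
0.73 [284.6, 137.4, 313.9, 174.8] 916
0.73 [322.3, 171.2, 336.8, 193.3] 187
0.66 [277.0, 174.9, 304.8, 208.3] 555
0.63 [187.3, 277.4, 237.3, 325.5] 1665
side [ 751. -235.] [ 319. -246.]
side [538.  79.] [45. 16.]
side [556.  83.] [61. 23.]
side [539.  40.] [ 54. -22.]
side [517.  50.] [ 31. -17.]
0.85 [318.0, 326.7, 349.5, 359.6] 703
0.58 [285.2, 370.9, 330.9, 419.6] 1628
0.57 [274.6, 341.2, 293.0, 368.4] 313
```

play_rows(commands="1 -1 0.5 0 0 0;1 -1 0.5 0 0 0;1 -1 0.5 0 0 0;1 -1 0.5 0 0 0;1 -1 0.5 0 0 0;1 -1 0.5 0 0 0")

```text
t: 2.2
ee_pos: [355.4, 438.6, 332.8]
orientation: [0.002, 0.167, 0.986, 0.0]
force: [-0.6, -0.5, -0.4]
width: 85.3
finger_force: 0.0
```

play_rows(commands="0.45 -1 0 0 0 0;0.45 -1 0 0 0 0;0.45 -1 0 0 0 0;0.45 -1 0 0 0 0")

```text
t: 2.6
ee_pos: [419.9, 286.7, 330.9]
orientation: [0.0, 0.166, 0.986, -0.002]
force: [-0.2, 0.0, 0.7]
width: 85.3
finger_force: 0.0
```

play_rows(commands="0.45 -1 0 0 0 0;0.45 -1 0 0 0 0;0.45 -1 0 0 0 0;0.45 -1 0 0 0 0;0.45 -1 0 0 0 0;0.45 -1 0 0 0 0")

```text
t: 3.2
ee_pos: [484.9, 144.4, 331.2]
orientation: [-0.0, 0.161, 0.987, 0.001]
force: [0.2, 0.2, -0.4]
width: 85.5
finger_force: 0.0
```

```bash
python3 - <<'E'
from h import *
s=cam('wrist'); cv2.imwrite('pics/w1.png',s['image'])
print(robot.read_state()['ee_pos'],s['o'],s['M'][:,2])
for t,z in {'carrier':30,'carrier_handle':66,'trough':4,'offcut0':36,'scraper':0}.items():
    print(t,[(round(m['conf'],2),np.round(m['xy']).tolist(),at(s,m['xy'],z)[:2].round().tolist()) for m in robot.mark_of('wrist',t)])
E
```

```text
[484.68301531 144.86698258 331.23731532] [409.67117237 169.53135007 448.48350176] [-0.29278388  0.09785142  0.95115861]
carrier [(0.73, [267.0, 216.0], [492.0, 71.0])]
carrier_handle [(0.97, [264.0, 222.0], [490.0, 74.0]), (0.63, [268.0, 214.0], [484.0, 81.0])]
trough [(0.9, [187.0, 220.0], [467.0, -42.0]), (0.68, [263.0, 221.0], [502.0, 57.0])]
offcut0 [(0.67, [258.0, 246.0], [524.0, 46.0]), (0.66, [293.0, 241.0], [532.0, 92.0]), (0.47, [297.0, 260.0], [559.0, 88.0]), (0.41, [255.0, 262.0], [544.0, 34.0])]
scraper [(0.87, [91.0, 249.0], [461.0, -198.0]), (0.66, [56.0, 175.0], [351.0, -189.0]), (0.57, [8.0, 220.0], [382.0, -296.0])]
```

View pics/w1.png

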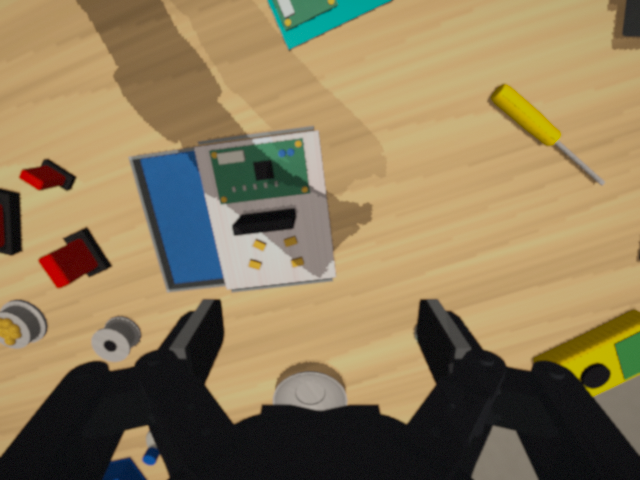

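play_rows(commands="-0.2 -1 -0.1 0 0 0;-0.2 -1 -0.1 0 0 0;-0.2 -1 -0.1 0 0 0;-0.2 -1 -0.1 0 0 0")

```text
t: 3.9
ee_pos: [453.2, -15.0, 315.6]
orientation: [-0.001, 0.168, 0.986, -0.002]
force: [0.5, 0.8, -0.1]
width: 85.7
finger_force: 0.0
```

play_rows(commands="-0.2 -1 -0.1 0 0 0;-0.2 -1 -0.1 0 0 0;-0.2 -1 -0.1 0 0 0;-0.2 -1 -0.1 0 0 0;-0.2 -1 -0.1 0 0 0;-0.2 -1 -0.1 0 0 0;-0.2 -1 -0.1 0 0 0")

```text
t: 4.6
ee_pos: [426.4, -156.0, 301.5]
orientation: [0.0, 0.161, 0.987, 0.0]
force: [0.3, 0.2, -0.3]
width: 85.2
finger_force: 0.0
```

```bash
python3 - <<'E'
from h import *
s=cam('wrist'); cv2.imwrite('pics/w2.png',s['image'])
print(robot.read_state()['ee_pos'],s['o'])
for m in robot.mark_of('wrist','scraper'): print(m['conf'],np.round(m['xy']),at(s,m['xy'],0)[:2])
c=proj(s,[466,-206,35])[0]; print(c)
x0,y0=int(c[0])-80,int(c[1])-60
x0=max(0,min(480,x0));y0=max(0,min(360,y0)); print('crop',x0,y0,'scale 5')
cv2.imwrite('pics/w2c.png',cv2.resize(s['image'][y0:y0+120,x0:x0+160],(800,600),interpolation=cv2.INTER_CUBIC))
E
```

```text
[ 426.36105839 -156.16248695  301.51905728] [ 350.99215777 -130.7713785   418.67386986]
0.79 [276. 141.] [ 350.51997908 -186.63773948]
0.71 [204. 198.] [ 386.3701432 -296.7446125]
[290.89506707 241.72672886]
crop 210 181 scale 5
```

View pics/w2c.png

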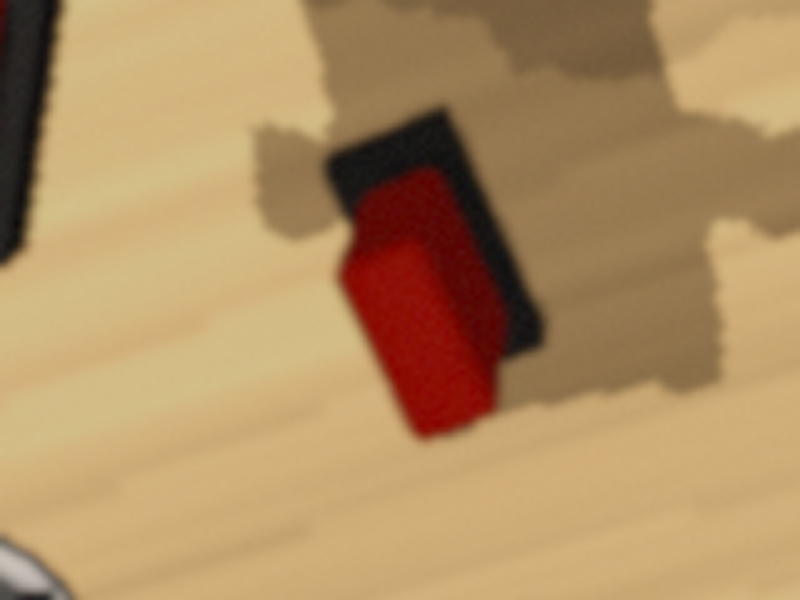

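```bash
python3 - <<'E'
from h import *
s=cam('wrist')
L=[[-33,-17,14],[-33,17,14],[33,17,14],[-23,-11,77],[23,-11,77],[23,11,77],[-23,11,77]]
U=np.array([[330,158],[443,108],[543,325],[343,275],[422,438],[495,410],[413,240]])/5+[210,181]
x,r=fit([(s,L,U)],[466,-206,0.3]); print(x,np.degrees(x[2]),r.round(1).tolist())
w=dict(s);w['o']=np.array([409.67,169.53,448.48])
L=[[95,-75,36],[95,75,36],[-95,75,36],[-95,-75,36]]
Uw=np.array([[231,290],[333,279],[316,129],[197,144]])
a=cam('scene');b=cam('side')
Ua=np.array([[300,355],[362,512],[615,432],[538,298]])/3.3333+[200,140]
Ub=np.array([[424,203],[408,100],[232,110],[234,218]])/2.5+[180,190]
for o in ([(w,L,Uw)],[(w,L,Uw),(a,L,Ua),(b,L,Ub)]):
  p,r=fit(o,[490,73,-.2]); print(p,np.degrees(p[2]),r.round(1).tolist())
for uv in([258,246],[293,241],[297,260],[255,262],[260,244],[291,241],[297,262],[255,264.5]):
  q=at(w,uv,40); print(uv,(R.from_euler('z',-p[2]).apply(q-[p[0],p[1],0])).round()[:2])
st=robot.read_state();Y=q2m(st['orientation'])[:,1];print(st['ee_pos'],'tool y deg',np.degrees(np.arctan2(Y[1],Y[0])))
E
```

```text
[ 4.61571542e+02 -1.98297084e+02  8.69414569e-02] 4.981378547377371 [[-2.4, 0.6], [0.0, -0.2], [1.6, 2.9], [-3.5, -2.0], [-1.0, 1.9], [2.6, 0.1], [1.2, -2.9]]
[ 4.90871640e+02  7.40679560e+01 -2.09614157e-01] -12.010006550280291 [[-5.4, -1.4], [2.5, -1.8], [3.1, 0.8], [-2.8, 1.5]]
[ 4.90760272e+02  7.32962703e+01 -2.11674395e-01] -12.12804946464003 [[-6.1, -1.4], [1.7, -1.6], [2.6, 1.1], [-3.3, 1.5], [-0.9, 0.0], [-0.5, -1.0], [-0.5, 0.7], [-1.5, -2.0], [-0.9, -0.2], [-2.0, -1.4], [-0.9, -0.9], [-0.3, -0.7]]
[258, 246] [ 38. -19.]
[293, 241] [36. 27.]
[297, 260] [63. 29.]
[255, 262] [ 59. -26.]
[260, 244] [ 36. -16.]
[291, 241] [36. 25.]
[297, 262] [66. 28.]
[255, 264.5] [ 63. -27.]
[ 425.87541641 -157.29661901  301.39834675] tool y deg 71.36530781579089
```

```bash
python3 - <<'E'
from h import *
s=cam('wrist')
L=[[-33,-17,14],[-33,17,14],[33,17,14],[-23,-11,77],[23,-11,77],[23,11,77],[-23,11,77]]
U=np.array([[330,158],[443,108],[543,325],[343,275],[422,438],[495,410],[413,240]])/5+[210,181]
for l,u in zip(L,U): print(l,at(s,u,l[2]).round(1))
print(s['K'],s['D'],np.array(s['tool_from_camera']).round(3))
st=robot.read_state(); print(q2m(st['orientation']).round(3)); 
x=[461.57,-198.3,.087]
for x0 in([466,-206,.3],[466,-206,0],[466,-206,-.3]): print(fit([(s,L,U)],x0)[0])
a=cam('scene');b=cam('side')
print(proj(a,[466,-206,0]),proj(b,[466,-206,0]))
E
```

```text
[-33, -17, 14] [ 429.9 -216.    14. ]
[-33, 17, 14] [ 427.  -185.3   14. ]
[33, 17, 14] [ 488.1 -180.3   14. ]
[-23, -11, 77] [ 442.4 -209.4   77. ]
[23, -11, 77] [ 483.2 -206.4   77. ]
[23, 11, 77] [ 482. -189.   77.]
[-23, 11, 77] [ 439.8 -192.6   77. ]
[[338.06153116   0.         319.872741  ]
 [  0.         338.06153116 235.59668998]
 [  0.           0.           1.        ]] [-0.05055587  0.          0.          0.          0.        ] [[-1.00000e-03  9.51000e-01  3.10000e-01  7.94880e+01]
 [ 1.00000e+00  1.00000e-03  1.00000e-03  9.00000e-02]
 [ 1.00000e-03  3.10000e-01 -9.51000e-01 -1.17184e+02]
 [ 0.00000e+00  0.00000e+00  0.00000e+00  1.00000e+00]]
[[-0.947  0.32   0.   ]
 [ 0.32   0.947  0.   ]
 [-0.     0.    -1.   ]]
[ 4.61054507e+02 -1.99301511e+02  8.54733986e-02]
[ 4.61054507e+02 -1.99301511e+02  8.54734184e-02]
[ 4.61054501e+02 -1.99301525e+02  8.54724324e-02]
[[289.57340913 198.89126506]] [[333.79811948 352.44147246]]
```

play_rows(commands="0.237 -0.278 -1 0 0 0.262;0.237 -0.278 -1 0 0 0.262;0.237 -0.278 -1 0 0 0.262;0.237 -0.278 -1 0 0 0.262;0.237 -0.278 -1 0 0 0.262;0.237 -0.278 -1 0 0 0.262;0.237 -0.278 -1 0 0 0.262;0.237 -0.278 -1 0 0 0.262")

```text
t: 5.8
ee_pos: [461.9, -199.6, 153.3]
orientation: [0.002, -0.042, 0.999, -0.001]
force: [0.7, -0.0, 0.6]
width: 85.6
finger_force: 0.0
```

```bash
python3 - <<'E'
from h import *
s=cam('wrist'); st=robot.read_state(); Y=q2m(st['orientation'])[:,1]; print(st['ee_pos'],np.degrees(np.arctan2(Y[1],Y[0])))
im=s['image'].copy()
for x,c in(([461.5,-199,.087],(0,255,0)),):
  for hx,hy,z in((33,17,14),(23,11,77),(33,17,0)):
    P=R.from_euler('z',x[2]).apply([[-hx,-hy,z],[hx,-hy,z],[hx,hy,z],[-hx,hy,z]])+[x[0],x[1],0]
    cv2.polylines(im,[np.round(proj(s,P)*8).astype(int)],True,c,1,cv2.LINE_AA,3)
cv2.imwrite('pics/w3.png',im)
E
```

```text
[ 461.76448208 -199.66151535  153.003347  ] 94.85951451153402
```

View pics/w3.png

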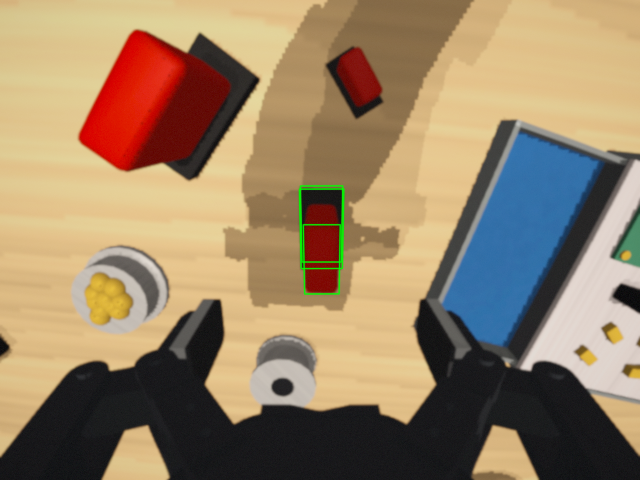

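play_rows(commands="0 0 -0.3 0 0 0;0 0 -0.65 0 0 0;0 0 -0.68 0 0 0;0 0 -0.68 0 0 0;0 0 -0.68 0 0 0;0 0 -0.68 0 0 0")

```text
t: 6.45
ee_pos: [462.6, -200.4, 51.8]
orientation: [0.002, -0.042, 0.999, -0.001]
force: [0.6, -0.2, 0.0]
width: 85.3
finger_force: 0.0
```

play_rows(commands="0 0 0 0 0 0;0 0 0 0 0 0;0 0 0 0 0 0;0 0 0 0 0 0;0 0 0 0 0 0;0 0 0 0 0 0;0 0 0 0 0 0;0 0 0 0 0 0;0 0 0 0 0 0;0 0 0 0 0 0;0 0 0 0 0 0;0 0 0 0 0 0", hand=-1, grip_force=60)

```text
t: 7.65
ee_pos: [461.2, -199.8, 49.6]
orientation: [0.0, -0.042, 0.999, -0.0]
force: [-0.3, 0.9, 6.3]
width: 21.2
finger_force: 59.1
```

```bash
python3 - <<'E'
from h import *
for i in range(3):
  cam('wrist') if i else 0; st=robot.read_state(); print(st['ee_pos'],st['force'],st['width'],q2m(st['orientation'])[:,2])
E
```

```text
[ 461.22206393 -199.75891773   49.55113667] [-0.33304423  0.87784449  6.2569307 ] 21.208380210871386 [ 1.71959225e-04 -9.68208104e-05 -9.99999981e-01]
[ 461.20660221 -199.75806723   49.54135561] [ 0.17707781 -0.20079012  5.09519318] 21.49345276299047 [ 1.37623680e-04 -8.12132337e-05 -9.99999987e-01]
[ 461.22072059 -199.78384258   49.55396633] [-0.79652884  1.1394028   6.05236945] 21.410115333013874 [ 1.88025750e-04 -9.22065456e-05 -9.99999978e-01]
```

play_rows(commands="0 0 0.1 0 0 0;0 0 0.4 0 0 0;0 0 0.7 0 0 0;0 0.2 0.8 0 0 0;0.15 0.5 0.8 0 0 -0.1;0.31 0.8 0.8 0 0 -0.189;0.31 1 0.8 0 0 -0.189;0.31 1 0.8 0 0 -0.189;0.31 1 0.8 0 0 -0.189")

```text
t: 8.65
ee_pos: [507.0, -49.0, 168.8]
orientation: [-0.001, 0.105, 0.995, -0.0]
force: [-0.9, 0.7, -1.4]
width: 21.6
finger_force: 59.1
```

play_rows(commands="0.15 0.25 0 0 0 0;0.3 0.5 0 0 0 0;0.31 0.8 0 0 0 0;0.31 1 0 0 0 0;0.31 1 0 0 0 0;0.31 1 0 0 0 0;0.31 1 0 0 0 0")

```text
t: 9.35
ee_pos: [554.0, 97.1, 169.0]
orientation: [-0.0, 0.108, 0.994, -0.001]
force: [0.2, -0.5, -0.6]
width: 21.1
finger_force: 59.3
```

```bash
python3 - <<'E'
from h import *
for i in range(2):
  s=cam('wrist') ; st=robot.read_state(); Y=q2m(st['orientation'])[:,1]; print(st['ee_pos'],st['force'],st['width'],np.degrees(np.arctan2(Y[1],Y[0])))
cv2.imwrite('pics/w4.png',s['image'])
E
```

```text
[554.12049549  97.17540587 169.12814348] [-0.09762961 -0.59496228 -2.16794483] 21.155156181904175 77.62075156155161
[554.19980425  97.58678228 169.21626166] [ 0.30654448 -0.03391223 -1.44122171] 21.34827083468031 77.64030796285016
```

View pics/w4.png

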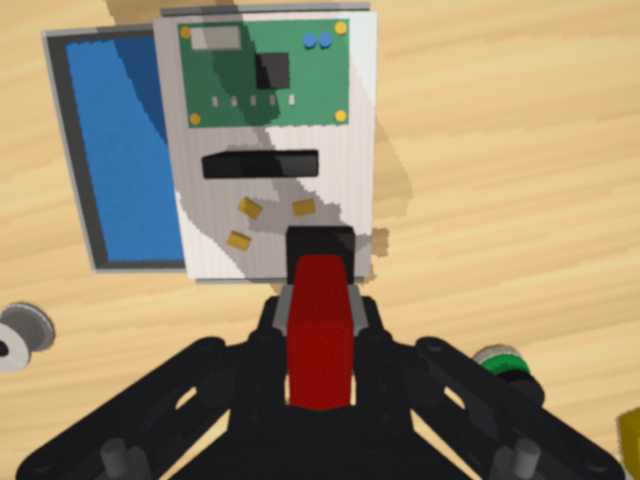

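```bash
python3 - <<'E'
from h import *
s=cam('wrist')
L=[[-95,-75,36],[-95,75,36],[95,-75,36],[95,75,36]]
U=np.array([[157,15],[377,12],[187,281],[369,278]],float)
p,r=fit([(s,L,U)],[490,73,-.2]); print(p,np.degrees(p[2]),r.round(1).tolist())
g=[490.8,73.3,-.2117]
for uv in([250,208],[303,207],[239,240],[296,170]):
  q=at(s,uv,40); print(uv,(R.from_euler('z',-g[2]).apply(q-[g[0],g[1],0])).round()[:2])
print(proj(s,R.from_euler('z',g[2]).apply([[-7,-35,86],[-7,35,86],[7,-35,86],[7,35,86]])+[g[0],g[1],0]).round())
E
```

```text
[ 4.91582942e+02  7.50767094e+01 -2.11322712e-01] -12.107899492627837 [[-3.7, 1.2], [3.2, 0.1], [-0.6, -2.7], [0.6, -0.1]]
[250, 208] [ 36. -16.]
[303, 207] [35. 24.]
[239, 240] [ 61. -26.]
[296, 170] [ 8. 20.]
[[196. 155.]
 [316. 154.]
 [199. 179.]
 [316. 178.]]
```

play_rows(commands="0 0.2 0 0 0 0;0 0.2 0 0 0 0;0 0.2 -0.25 0 0 0;0 0.2 -0.45 0 0 0;0 0.2 -0.53 0 0 0;0 0.2 -0.53 0 0 0;0 0.2 -0.53 0 0 0;0 0.2 -0.53 0 0 0;0 0.2 -0.53 0 0 0")

```text
t: 10.4
ee_pos: [555.0, 130.4, 91.1]
orientation: [0.001, 0.106, 0.994, 0.001]
force: [-0.3, 0.4, -1.5]
width: 21.2
finger_force: 59.4
```

```bash
python3 - <<'E'
from h import *
for i in range(4):
  s=cam('wrist') ; st=robot.read_state(); print(st['ee_pos'],st['force'],st['width'])
E
```

```text
[554.86111719 130.39186834  90.93098981] [-0.56829867  0.49489619 -1.37418097] 21.43744715071125
[554.70964947 130.38423172  90.73056364] [-0.69650128 -0.70226666 -1.11998097] 21.13522497375742
[554.56978952 130.36221009  90.54507643] [-1.39751979 -0.57920855 -1.8632861 ] 21.403607907531832
[554.44609225 130.35645881  90.33756614] [-0.67707055  0.21277368 -0.82246703] 21.510794020231664
```

play_rows(commands="0 0 -0.017 0 0 0;0 0 -0.017 0 0 0;0 0 -0.017 0 0 0;0 0 -0.017 0 0 0;0 0 -0.017 0 0 0;0 0 -0.017 0 0 0")

```text
t: 11.2
ee_pos: [554.2, 130.3, 87.3]
orientation: [0.0, 0.106, 0.994, 0.0]
force: [-0.0, -0.3, -1.3]
width: 21.2
finger_force: 59.4
```

play_rows(commands="-0.009 -0.04 0 0 0 0;-0.018 -0.085 0 0 0 0;-0.028 -0.13 0 0 0 0;-0.038 -0.175 0 0 0 0;-0.048 -0.22 0 0 0 0;-0.057 -0.265 0 0 0 0;-0.067 -0.31 0 0 0 0;-0.077 -0.355 0 0 0 0;-0.086 -0.4 0 0 0 0;-0.096 -0.445 0 0 0 0;-0.106 -0.49 0 0 0 0;-0.116 -0.535 0 0 0 0;-0.125 -0.58 0 0 0 0;-0.135 -0.625 0 0 0 0;-0.145 -0.67 0 0 0 0;-0.154 -0.715 0 0 0 0;-0.164 -0.76 0 0 0 0;-0.174 -0.805 0 0 0 0;-0.184 -0.85 0 0 0 0;-0.193 -0.895 0 0 0 0")

```text
t: 13.2
ee_pos: [525.0, -4.6, 87.3]
orientation: [-0.0, 0.106, 0.994, -0.0]
force: [0.4, -0.4, -1.9]
width: 21.4
finger_force: 59.4
```

play_rows(commands="-0.006 -0.03 0 0 0 0;-0.008 -0.04 0 0 0 0;-0.008 -0.04 0 0 0 0;-0.008 -0.04 0 0 0 0;-0.008 -0.04 0.3 0 0 0;-0.008 -0.04 0.6 0 0 0;-0.008 -0.04 0.7 0 0 0;-0.008 -0.04 0.7 0 0 0")

```text
t: 14.0
ee_pos: [525.7, -9.5, 194.7]
orientation: [0.003, 0.106, 0.994, 0.001]
force: [0.7, -0.9, -1.3]
width: 21.1
finger_force: 59.4
```

```bash
python3 - <<'E'
from h import *
s=cam('wrist'); st=robot.read_state(); print(st['ee_pos'])
b=cam('side')['image'][210:330,240:400]
cv2.imwrite('pics/w5.png',np.hstack([cv2.resize(s['image'],(400,300)),cv2.resize(b,(400,300),interpolation=2)]))
E
```

```text
[524.52015525  -9.64542143 192.97555203]
```

View pics/w5.png

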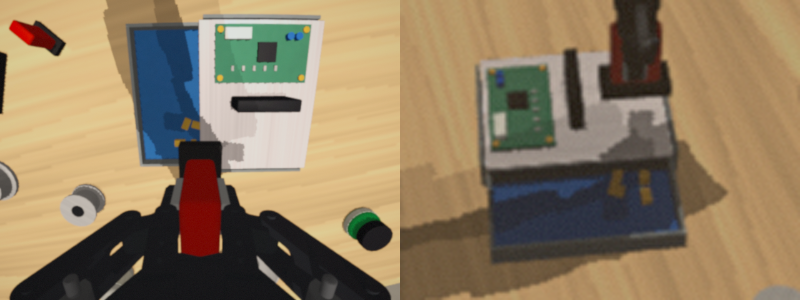

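play_rows(commands="-0.1 -0.3 0 0 0 0;-0.25 -0.65 0 0 0 0;-0.42 -1 0 0 0 0;-0.42 -1 0 0 0 0;-0.42 -1 0 0 0 0;-0.42 -1 0 0 0 0")

```text
t: 14.7
ee_pos: [460.7, -159.2, 191.1]
orientation: [-0.001, 0.106, 0.994, 0.001]
force: [-0.1, -0.3, -0.6]
width: 21.4
finger_force: 59.6
```

play_rows(commands="0 -0.27 -0.2 0 0 0;0 -0.27 -0.5 0 0 0;0 -0.27 -0.8 0 0 0;0 -0.27 -0.85 0 0 0;0 -0.27 -0.85 0 0 0;0 -0.27 -0.85 0 0 0;0 -0.27 -0.85 0 0 0;0 -0.27 -0.85 0 0 0")

```text
t: 15.5
ee_pos: [462.1, -200.7, 66.5]
orientation: [0.002, 0.106, 0.994, -0.0]
force: [-1.0, -1.1, -0.8]
width: 21.3
finger_force: 59.3
```

```bash
python3 - <<'E'
from h import *
for i in range(4): cam('wrist')
st=robot.read_state(); print(st['ee_pos'],st['force'],st['t'])
E
```

```text
[ 461.32734393 -200.69445852   65.45452798] [ 0.35144609  0.39952457 -1.35720731] 15.7
```

play_rows(commands="0 0 -0.04 0 0 0;0 0 -0.08 0 0 0;0 0 -0.1 0 0 0;0 0 -0.1 0 0 0;0 0 -0.1 0 0 0;0 0 -0.102 0 0 0;0 0 -0.102 0 0 0;0 0 -0.102 0 0 0")

```text
t: 16.5
ee_pos: [460.7, -200.3, 49.6]
orientation: [-0.0, 0.106, 0.994, 0.0]
force: [-1.9, 1.5, 5.1]
width: 21.6
finger_force: 60.5
```

play_rows(commands="0 0 0 0 0 0;0 0 0 0 0 0;0 0 0 0 0 0;0 0 0 0 0 0;0 0 0 0 0 0;0 0 0 0 0 0;0 0 0 0 0 0;0 0 0 0 0 0", hand=1)

```text
t: 17.3
ee_pos: [461.0, -200.5, 49.5]
orientation: [0.0, 0.106, 0.994, 0.0]
force: [0.0, -0.7, 0.8]
width: 85.6
finger_force: 0.0
```

play_rows(commands="0 0 0.1 0 0 0;0 0 0.3 0 0 0;0 0 0.6 0 0 0;0 0 0.9 0 0 0;0 0 1 0 0 0;0 0 1 0 0 0;0 0 1 0 0 0")

```text
t: 18.0
ee_pos: [460.7, -200.5, 199.3]
orientation: [-0.0, 0.106, 0.994, -0.0]
force: [-0.9, -0.3, -0.6]
width: 84.9
finger_force: 0.0
```

play_rows(commands="-0.1 0.25 0.3 0 0 -0.1;-0.2 0.5 0.6 0 0 -0.2;-0.4 0.7 0.6 0 0 -0.3;-0.5 1 0.6 0 0 -0.4;-0.5 1 0.6 0 0 -0.5;-0.5 1 0.6 0 0 -0.5;-0.5 1 0.6 0 0 -0.5")

```text
t: 18.7
ee_pos: [385.2, -50.0, 288.4]
orientation: [-0.001, 0.478, 0.879, -0.001]
force: [0.5, -0.0, -0.4]
width: 85.2
finger_force: 0.0
```

```bash
python3 - <<'E'
from h import *
s=cam('wrist'); st=robot.read_state(); print(st['ee_pos'],st['joint_pos'],st['width'])
cv2.imwrite('pics/w6.png',s['image'])
for t,z in {'carrier_handle':66,'trough':4,'offcut0':8,'scraper':0}.items():
    print(t,[(round(m['conf'],2),np.round(m['xy']).tolist(),at(s,m['xy'],z)[:2].round().tolist()) for m in robot.mark_of('wrist',t)])
E
```

```text
[385.41115591 -50.35751548 288.45920154] [ 1.24509131e-02  3.38968025e-01 -2.11227701e-03  2.18591292e+00
  1.75830059e-03  6.19318682e-01  5.83960916e-01] 85.53433148784467
carrier_handle [(0.63, [474.0, 163.0], [489.0, 72.0])]
trough [(0.85, [380.0, 223.0], [466.0, -39.0])]
offcut0 [(0.61, [423.0, 224.0], [510.0, -11.0]), (0.6, [423.0, 253.0], [533.0, -41.0]), (0.57, [411.0, 235.0], [506.0, -30.0])]
scraper [(0.78, [308.0, 316.0], [462.0, -200.0]), (0.58, [224.0, 335.0], [379.0, -293.0])]
```

View pics/w6.png

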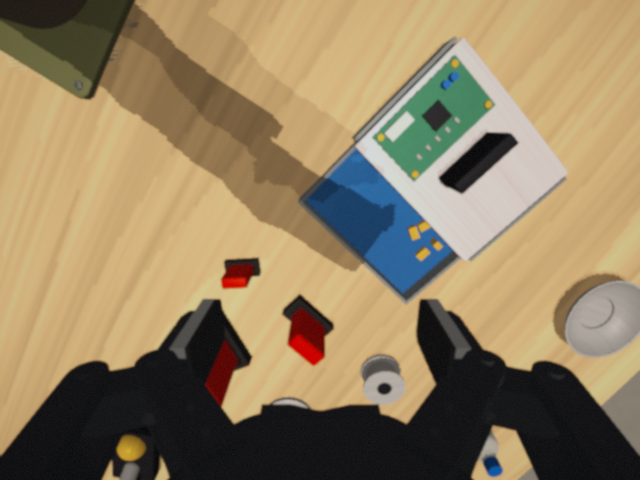

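play_rows(commands="0.2 0.25 0 0 0 -0.1;0.4 0.5 0 0 0 -0.2;0.6 0.75 -0.2 0 0 -0.3;0.704 0.827 -0.5 0 0 -0.4;0.704 0.827 -0.8 0 0 -0.497;0.704 0.827 -0.92 0 0 -0.497;0.704 0.827 -0.92 0 0 -0.497;0.704 0.827 -0.92 0 0 -0.497;0.704 0.827 -0.92 0 0 -0.497")

```text
t: 19.85
ee_pos: [492.7, 73.3, 152.8]
orientation: [0.001, 0.777, 0.63, 0.001]
force: [0.1, -0.3, -0.2]
width: 85.5
finger_force: 0.0
```

```bash
python3 - <<'E'
from h import *
s=cam('wrist'); st=robot.read_state(); Y=q2m(st['orientation'])[:,1]; print(st['ee_pos'],np.degrees(np.arctan2(Y[1],Y[0])),st['joint_pos'][-1])
im=s['image'].copy()
P=R.from_euler('z',-.2117).apply([[-7,-35,86],[-7,35,86],[7,35,86],[7,-35,86]])+[490.8,73.3,0]
cv2.polylines(im,[np.round(proj(s,P)*8).astype(int)],True,(0,255,0),1,cv2.LINE_AA,3)
P=R.from_euler('z',-.2117).apply([[-95,-75,36],[-95,75,36],[95,75,36],[95,-75,36]])+[490.8,73.3,0]
cv2.polylines(im,[np.round(proj(s,P)*8).astype(int)],True,(0,255,0),1,cv2.LINE_AA,3)
cv2.imwrite('pics/w7.png',im)
E
```

```text
[492.67407336  73.36333531 152.96778384] -11.890963350037875 -0.20249081522067294
```

View pics/w7.png

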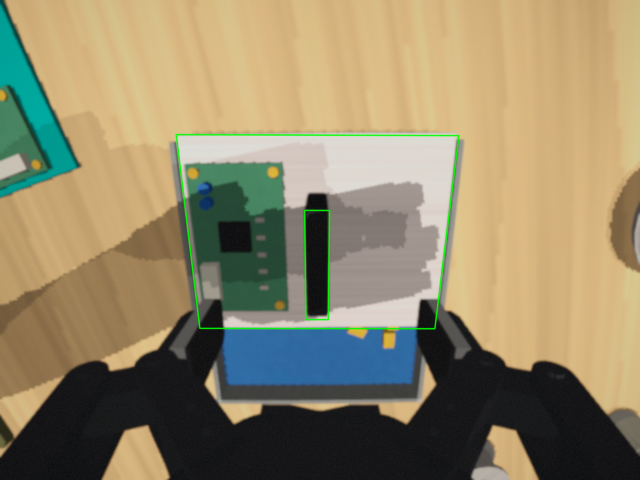

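play_rows(commands="0 0 -0.15 0 0 0;0 0 -0.35 0 0 0;0 0 -0.48 0 0 0;0 0 -0.51 0 0 0;0 0 -0.51 0 0 0;0 0 -0.51 0 0 0;0 0 -0.51 0 0 0;0 0 -0.51 0 0 0")

```text
t: 20.7
ee_pos: [492.2, 73.7, 75.9]
orientation: [0.0, 0.776, 0.63, 0.001]
force: [0.1, 1.0, 0.2]
width: 85.4
finger_force: 0.0
```

play_rows(commands="0 0 0 0 0 0;0 0 0 0 0 0;0 0 0 0 0 0;0 0 0 0 0 0;0 0 0 0 0 0;0 0 0 0 0 0;0 0 0 0 0 0;0 0 0 0 0 0;0 0 0 0 0 0;0 0 0 0 0 0;0 0 0 0 0 0;0 0 0 0 0 0;0 0 0 0 0 0", hand=-1, grip_force=100)

```text
t: 22.0
ee_pos: [491.5, 73.6, 75.1]
orientation: [-0.0, 0.776, 0.63, -0.0]
force: [-1.0, 0.3, 5.9]
width: 12.5
finger_force: 98.4
```

play_rows(commands="0 0 0.02 0 0 0;0 0 0.05 0 0 0;0 0 0.08 0 0 0;0 0 0.13 0 0 0;0 0 0.2 0 0 0;0 0 0.28 0 0 0;0 0 0.36 0 0 0;0 0 0.44 0 0 0;0 0 0.52 0 0 0;0 0 0.6 0 0 0;0 0 0.68 0 0 0;0 0 0.74 0 0 0;0 0 0.79 0 0 0;0 0 0.83 0 0 0;0 0 0.85 0 0 0;0 0 0.85 0 0 0;0 0 0.85 0 0 0;0 0 0.85 0 0 0;0 0 0.85 0 0 0;0 0 0.85 0 0 0")

```text
t: 24.0
ee_pos: [491.5, 73.5, 202.2]
orientation: [-0.0, 0.777, 0.63, -0.0]
force: [0.3, -0.1, -7.1]
width: 12.9
finger_force: 97.4
```

play_rows(commands="0 0 0 0 0 0;0 0 0 0 0 0;0 0 0 0 0 0;0 0 0 0 0 0;0 0 0 0 0 0;0 0 0 0 0 0;0 0 0 0 0 0;0 0 0 0 0 0")

```text
t: 24.8
ee_pos: [491.6, 73.6, 202.5]
orientation: [0.0, 0.776, 0.63, 0.0]
force: [0.3, 1.1, -5.9]
width: 13.0
finger_force: 97.4
```

```bash
python3 - <<'E'
from h import *
st=robot.read_state(); print(st['ee_pos'],st['qvel'].round(3),st['force'],st['moment'],st['width'],q2m(st['orientation'])[:,2])
w=cam('wrist')['image'];b=cam('side')['image'][150:390,200:520]
cv2.imwrite('pics/w8.png',np.hstack([cv2.resize(w,(400,300)),cv2.resize(b,(400,300),interpolation=2)]))
E
```

```text
[491.62680978  73.55907048 202.47615302] [-0.001 -0.001 -0.001 -0.002  0.002  0.     0.002] [ 0.32768953  1.05981997 -5.94696176] [-0.03715078 -0.05572714  0.02286881] 13.016323018407439 [ 1.11444784e-04 -9.69717350e-06 -9.99999994e-01]
```

View pics/w8.png

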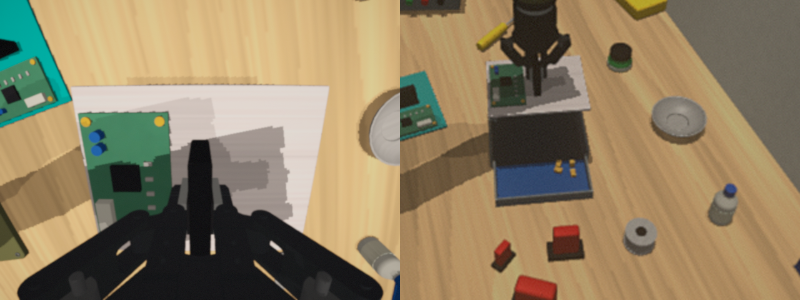

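The carrier is held level about 127 mm up over the dock. The four offcuts lie in the trough, and the scraper stands upright clear of the dock.

```bash
python3 -c "
from bench import robot
print(robot.close_job())"
```

```text
the job is handed in; nothing more can be done
None
```

I handed the job in at about 25 s on the robot's clock. All four offcuts were wiped into the trough with the scraper, which stands released on the bench clear of the dock, and the carrier is held level and steady about 127 mm above its seat.

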